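Square a microplate on the pegs of a plate incubator and shut the lid

TASK

Someone set the white 96-well plate down askew in the bench incubator, so the lid cannot shut over it. Swing the lid right up; then, without lifting the plate, push its near right-hand corner round while its far left-hand corner bears on the pegs, until the plate lies square with its left side against both left pegs and its far side against the far peg, and shut the lid completely. Leave the white bottle, the petri dish and the pipette where they are.

Things in the scene. Friction and masses are not known exactly. Their poses are not given: they have to be found in the camera images.
- well_plate: white 96-well plate, 127.8 mm long (its x), 85.5 mm wide (its y), 14.4 mm high, about 0.12 kg, square corners; lies loose and flat on the incubator's platform. Origin: centre of its underside; z up. Once seated its axes are parallel to those of seat; at the start it is turned 11 to 22 degrees counter-clockwise (from above) and its far left corner is 10 to 32 mm off its place.
- seat (a point): point on the incubator's platform, 50 mm above the worktop, where the centre of the plate's underside lies when its left side touches both left pegs and its far side the far peg. Axes: x from the incubator's front (handle side) towards the hinge, y to the left seen from the front, z up
- platform (a point): centre of the incubator's dark flat level platform, 182 mm (x) by 214 mm (y), without an edge, z = 50 mm; only the three pegs and the plate stand on it. Same point and axes as seat. The white housing, 200 x 232 mm in plan, is fixed to the worktop
- peg_far (a point): centre of the top of the far peg, a fixed upright steel peg 10 mm across and 11 mm high that bears on the far side of the plate near its far left corner; at x +68.9, y +28 mm from seat
- peg_left_a (a point): centre of the top of the farther left peg (same size), bears on the left side of the plate; at x +45, y +47.8 mm from seat
- peg_left_b (a point): centre of the top of the nearer left peg (same size); at x -54, y +47.8 mm from seat
- lid (a joint): angle of the incubator's lid in rad: 0 fully shut, 1.9 fully open against its stop. It starts ajar at 0.35 to 0.7. The hinge is a friction hinge: the lid (0.4 kg) stays wherever it is left; near the shut position, raising it takes about 4 N at the handle and lowering it about 1 N
- lid_hinge (a point): middle of the lid's hinge axis, at the far top edge of the incubator: x +100 mm, z +2 mm from seat. The axis is parallel to the seat's y. Axes parallel to those of seat (they do not turn with the lid)
- lid_bar (a point): middle of the lid's handle: a round steel bar 10 mm across, 110 mm long, parallel to the hinge axis, on a post at each end, 42 mm in front of the lid's front edge. With the lid shut it lies 240 mm in front of the hinge axis (towards -x) and 14 mm above it; it turns with the lid about that axis
- lid_middle (a point): centre of the lid's upper face. The lid is a shallow white hood, 198 mm from hinge to front edge, 228 mm wide, 28 mm high, with a clear window; the grey hold-down frame under it drops round the seated plate with 4 mm to spare all round, but lands on a plate that lies askew, and the lid then stays ajar
- bottle_white: white plastic bottle with a cap, 60 mm across and 108 mm tall, standing to the left of the incubator; leave it alone. Origin: centre of its underside
- petri_dish: flat round dish, 70 mm across and 15 mm high, to the left of the incubator; leave it alone. Origin: centre of its underside
- pipette: white and blue hand pipette, 232 mm long and 27 mm thick, lying to the right of the incubator; leave it alone. Origin: at its underside, about the middle of its length

How it is judged (in metres and radians):
On the way, in this order (a step that is already met when the one before it is completed fails the run):
1. the lid is swung up past 1.2 rad (value of joint lid above 1.2 rad), for 0.2 s.
2. with the lid still up (past 0.9 rad), the plate lies square against the pegs: within 3 mm of its seat each way and 0.035 rad (x of well_plate in the frame of seat between -0.003 and 0.003 m and y of well_plate in the frame of seat between -0.003 and 0.003 m and z of well_plate in the frame of seat below 0.003 m and angle between the x axis of well_plate and the x axis of seat, either way round below 0.035 rad and linear speed of well_plate below 0.01 m/s and value of joint lid above 0.9 rad), for 0.2 s.
At the end, for the whole second after the job is handed in: The plate lies at rest, flat on the platform and square against the pegs (within 3 mm of its seat along x and y and within 0.035 rad), and the lid is fully shut (below 0.025 rad) (x of well_plate in the frame of seat between -0.003 and 0.003 m and y of well_plate in the frame of seat between -0.003 and 0.003 m and z of well_plate in the frame of seat below 0.003 m and angle between the x axis of well_plate and the x axis of seat, either way round below 0.035 rad and linear speed of well_plate below 0.01 m/s and value of joint lid below 0.025 rad); the robot touches nothing.
It fails at once if the plate is lifted more than 8 mm off the platform or tipped by more than 0.12 rad (z of well_plate in the frame of seat above 0.008 m or angle between well_plate's own z axis and vertical above 0.12 rad).
It fails at once if the white bottle, the petri dish or the pipette is moved by more than 25 mm (distance of any of bottle_white, petri_dish, pipette from where it was at the start of the episode above 0.025 m).
It also fails if it takes over 61 s, if anything falls off the work surface, if the arm or the gripper's body presses on something with over 40 N, if the wrist force passes 120 N, or if a joint passes its speed limit or range.

ROBOT

A 6-joint arm with a two-finger parallel gripper is mounted at the origin on a cart in front of the work surface, level with it; the furniture and walls round the work are solid. World frame = base frame: x ahead of the robot, y to its left, z up, the work surface at z = 0. Lengths are in mm, angles in rad, forces in N, time in s.
With the tool pointing down it reaches from about 275 to 750 mm from the base axis. Payload 10.2 kg.
Tool frame: the origin (TCP) lies midway between the tips of the shut fingers; the grasp point (between the pads) lies 19 mm behind it (ctrl.tcp_to_grasp is the z of the grasp point in the tool frame, in mm); z points along the fingers, y is the direction in which the jaws open and shut (so a half turn about z gives the same grasp; the last joint's range is limited). The gripper opens to 85 mm and grips with 20 to 120 N. Pads are 22 mm wide; open, the fingers measure 114 mm over their backs; the gripper's body (76 mm by 85 mm) begins 54 mm behind the grasp point. The pads swing forward as they close: fully open they stand 13 mm farther back than shut.
Start: joints at [-1.364, 0.313, 1.498, -0, 1.331, -0.223], TCP at [218.75, -477.263, 231.294] pointing down, gripper open.
Joint ranges: [-2.94, 2.94], [-0.97, 2.17], [0.19, 2.56], [-1.23, 4.37], [0.02, 3.11], [-2.88, 2.88]. Speed limits (rad/s): [2.39, 2.39, 3.01, 3.14, 3.14, 3.14].

INTERFACE

Orientations are given as a unit quaternion [w, x, y, z].
In Python, from rig import sensors, capture, order, ctrl gives the robot as it stands. The module is installed in compiled form; this text tells all that it offers.
- The arm moves only by the tool play_rows, never from a script. Its argument "deltas" is a list of rows, each a list of 7 numbers: the shift along the world's x, y, z in units of 40 mm (1.0 is 40 mm), then the turn, a rotation vector about the world's x, y, z in units of 6 degrees (1.0 is 6 degrees), then the opening, from -1 (shut) to 1 (fully open). A call has 1 to 8 rows; each row shifts and turns the commanded pose from where the row before left it; what a row does not reach is not made up. A row lasts 1/12 s, in which the tool goes at most 41.7 mm and 7.16 degrees, less where a joint would pass 70% of its speed; a pose out of reach is approached as far as the arm can. A call is refused whole if a number of a shift passes 1 or a number of a turn 1, either way. A call with a gripper value outside its range is refused whole. The fingers move at their own pace and stop on an object; "squeeze" is the grip in N (left out, the last holds). Time passes only in rows, so rows that do not move let the fingers close. It gives the time, the measured TCP pose, the force and the opening at its end, in the units of the state.
- sensors.sense(): the state, without advancing time (a new reading comes with each control period).
- capture(name): name is "scene" or "top" or "wrist"; returns a dict with "pixels" (480x640x3 uint8, red, green, blue), "z_map" (480x640 float32, mm along the optical axis (not along the pixel's ray), 0 where there is no reading), "fx", "fy", "cx", "cy" (pixels), "eye" and "rotation" of the camera in the world; the wrist camera has in their place "tool_from_camera" (4x4, takes a point from camera to tool coordinates, whose origin is the TCP and whose axes are the flange's). Camera axes: x right, y down, z forward; pixel columns grow to the right and rows downward; lengths in mm; the calibration is good to about 2 mm. A picture is of the moment at which its call begins: read the wrist's pose just before it.
- order.finish_job(): hands the job in, once; it reports no verdict.
The state is a dict: "time_s": time; "joints": joint angles; "dq": joint speeds; "tau": joint torques, N m; "eef_pos": TCP position; "ee_rot": TCP orientation; "force": force on the tool from outside, world axes, zero at the start; "wrist_torque": the same for the moment, N m; "grip_width": opening from 0.0 (shut) to 1.0 (fully open).
Only numpy, scipy, OpenCV 4.12 (cv2) and the standard library are available. Lean on these libraries where they do the work, as an engineer would, in place of code of your own. Each camera call takes 0.05 s, during which the arm holds its last target. There are 200 camera calls.

## Working session

There is one attempt and no reset: what is moved stays moved. The work goes in short steps, Python scripts to look and compute and a tool call to move; the robot and the scene stay as the last step left them, time stands still between calls to the robot, and variables do not carry over. Pictures are saved under pics/ and viewed, about 8 in all and at most 12, crops included, and the job is handed in when it is done.

Besides the shell and the picture viewer there is one more tool, called after "Call:" in YAML: its name, and indented under it one key for each argument. play_rows: Moves the arm, as the interface text tells. Its arguments: {"type":"object","properties":{"deltas":{"type":"array","items":{"type":"array","items":{"type":"number"}}},"squeeze":{"type":"number"}},"required":["deltas"]}

```bash
mkdir -p pics; cat > h.py <<'E'
import numpy as np,cv2
from rig import sensors,capture,order,ctrl
def shot(n,f):
    s=sensors.sense(); c=capture(n); cv2.imwrite('pics/'+f+'.png',c['pixels'][:,:,::-1]); np.savez('pics/'+f+'.npz',**c); return c,s
def pts(c):
    z=c['z_map'];v,u=np.mgrid[:480,:640]
    p=np.stack([(u-c['cx'])/c['fx']*z,(v-c['cy'])/c['fy']*z,z],-1)
    return p@np.array(c['rotation']).T+np.array(c['eye'])
E
python3 - <<'E'
from h import *
for n in('scene','top'):
    c,s=shot(n,n+'0'); print(n,c['eye'],c['rotation'],c['fx'])
print(s,ctrl.tcp_to_grasp)
E
```

```text
scene [ 19.97490467 528.65087437 657.02648086] [ 0.17402931 -0.38114107  0.81738665 -0.39537873] 440.0339846609869
top [ 476.197651     32.21864103 1126.36070502] [-0.03478079  0.71001282 -0.7028767   0.02522767] 545.1490803381278
{'time_s': 0.05, 'joints': array([-1.36435443e+00,  3.13457333e-01,  1.49842171e+00,  4.49860558e-06,
        1.33101565e+00, -2.23408518e-01]), 'dq': array([-1.52954248e-03, -3.76378621e-05, -2.50764663e-03, -1.13386775e-03,
        1.40653718e-03, -7.61542874e-04]), 'tau': array([ 4.50397769e-03, -4.13346970e+01, -2.60478991e+01, -1.69215277e-04,
        2.88635398e-03, -1.11036974e-05]), 'eef_pos': array([ 218.71818497, -476.99066887,  230.73711684]), 'ee_rot': array([-6.50976820e-04,  9.76992256e-01,  2.13273788e-01,  7.70725184e-06]), 'force': array([-0.45274878,  0.57744207, -0.02922759]), 'wrist_torque': array([-0.00156422, -0.03555759, -0.00869249]), 'grip_width': 1.0023936436010157} -18.700000000000003
```

View pics/scene0.png

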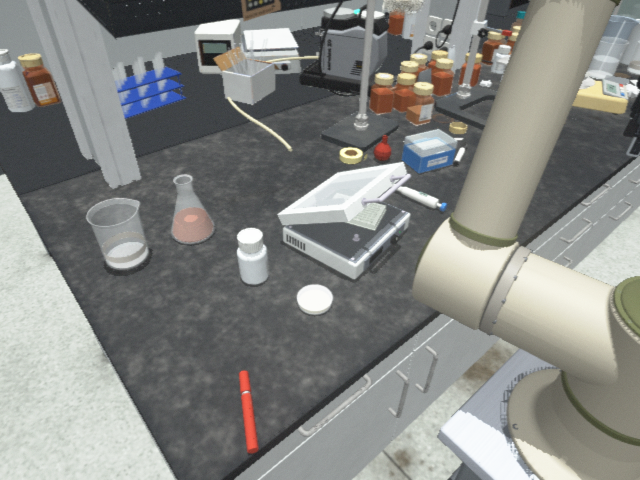

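View pics/top0.png

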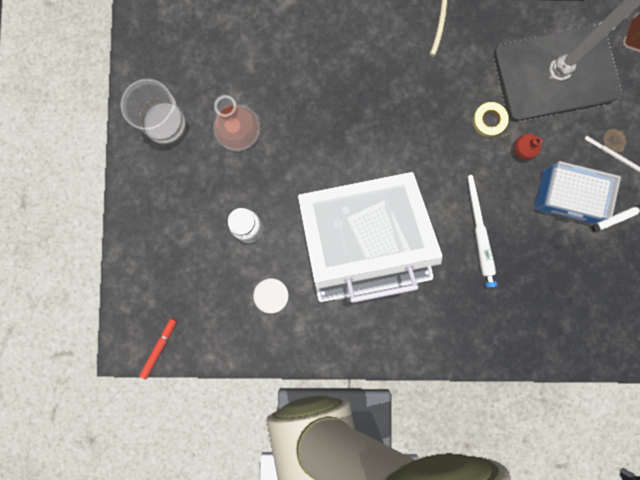

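The scene view shows the incubator ajar around (345,220), and the top view shows it at (370,240), turned about 10° CCW. In the top view the bar is near (385,290), the bottle at (243,225), the dish at (270,296) and the pipette at (482,235).

```bash
cat >> h.py <<'E'
from scipy.spatial.transform import Rotation as R
def Rm(c):
    q=np.array(c['rotation']); return q if q.ndim==2 else R.from_quat(q[[1,2,3,0]]).as_matrix()
def pts(c):
    z=c['z_map'];v,u=np.mgrid[:480,:640]
    p=np.stack([(u-c['cx'])/c['fx']*z,(v-c['cy'])/c['fy']*z,z],-1)
    return p@Rm(c).T+np.array(c['eye'])
def ray(c,u,v,h):
    d=Rm(c)@np.array([(u-c['cx'])/c['fx'],(v-c['cy'])/c['fy'],1]);e=np.array(c['eye']);return e+d*(h-e[2])/d[2]
E
python3 - <<'E'
from h import *
a=cv2.imread('pics/top0.png')[160:310,285:455];b=cv2.imread('pics/scene0.png')[155:285,270:420]
A=cv2.resize(a,None,fx=3,fy=3,interpolation=cv2.INTER_CUBIC);cv2.imwrite('pics/z1.png',A)
cv2.imwrite('pics/z2.png',cv2.resize(b,None,fx=4,fy=4,interpolation=cv2.INTER_CUBIC))
t=np.load('pics/top0.npz');P=pts(t)
print(P[350,250],P[200,200])
for v in range(170,305,6): print(v,P[v,300:450:10,2].round().astype(int))
s=np.load('pics/scene0.npz');P=pts(s)
print(P[330,200])
E
```

```text
[357.6910339  183.17326995  -1.18582346] [667.12334628 294.88254431  -1.71601764]
170 [-2  0  0  0 -3  1  2  1  1  0 -2  3 -1  2  0]
176 [-2  3  0  0  2 -2 -2 -1  1 -3 79 77  0 -1  2]
182 [ 2  0 -2 -2  2  2 -7 80 80 83 86 86  2  2 -3]
188 [-2 -1  2  1 77 80 82 87 89 91 90 93  0 -1  4]
194 [ -1  78  84  86  85  87  89  88  93  95  97 101 103   1   4]
200 [ 84  81  86  85  90  96  97  98  98 100 104 110 109  -3   2]
206 [  0  93  91  97  99 101 101 104 104 110 112 114 114  -2  -1]
212 [  3  98  98 102 105 108 108 108 117 115 115 120 124  -3   2]
218 [  1 108 109 108 113 116 114 117 117 125 126 126 131  -2   5]
224 [ -1 113 113 118 116 120 123 125 126 128 130 134 136 136  -1]
230 [ -1 119 121 122 123 124 129 128 132 135 135 139 139 142   2]
236 [  1 126 125 127 130 131 137 134 135 141 144 145 143 148  -1]
242 [  0 128 132 137 137 138 141 141 145 141 149 151 153 155   1]
248 [ -3 135 138 137 142 146 144 151 151 153 157 157 158 165   0]
254 [ -2 143 144 147 149 150 150 154 157 160 160 161 165 166 170]
260 [  0   1 154 149 158 155 156 160 160 168 166 169 173 164 159]
266 [ -1  -2 156 156 161 163 164 170 170 170 164 167 153  46  -2]
272 [ -2  -3 162 165 165 167 170 168 158 153  49 167  48  47   0]
278 [ -2   0 166 171 164 165 153  48  50  50  51  48  46  45  -1]
284 [ -2  -1 161 150  48 166  51  47  48  51  48  45  -1  -1   1]
290 [  2  -2  47  50  51 172  47  45  43 185 182 179   2   1   1]
296 [  2  -1  50  49  48 177 180 181 181  -2  -2  -2   0   0  -1]
302 [ 0  2  2  3  0  1 -2  0 -1 -1 -2  2  1 -3 -1]
[550.44405721 350.54364999  -0.64911915]
```

View pics/z1.png

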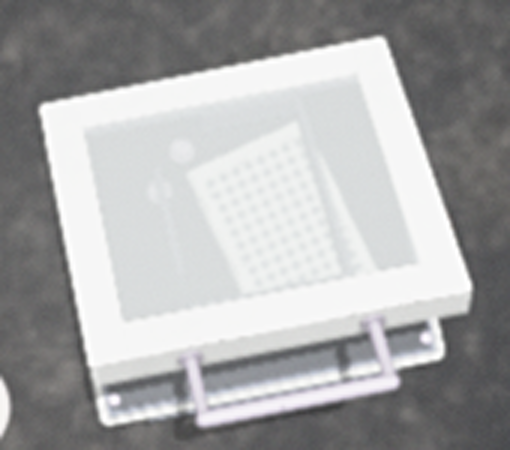

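View pics/z2.png

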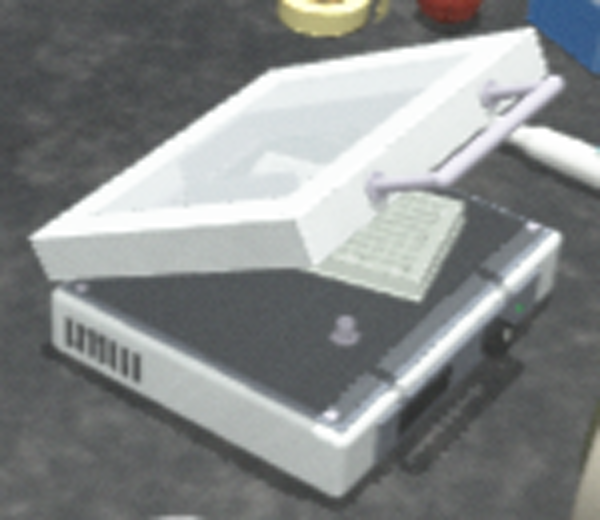

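The crops show front housing corners in the top view at about (319,301) and (432,278), with the bar between (352,300) and (418,287). The plate lies under the window on the right and is visibly turned CCW. Next I fit the lid plane and the frame.

```bash
python3 - <<'E'
from h import *
t=np.load('pics/top0.npz');P=pts(t);im=t['pixels'].astype(int)
roi=np.zeros((480,640),bool);roi[165:310,290:450]=1
poly=np.array([[303,198],[410,180],[434,252],[320,277]])
m=np.zeros((480,640),np.uint8);cv2.fillConvexPoly(m,poly,1)
q=P[(m>0)&(P[...,2]>70)]
A=np.c_[q[:,:2],np.ones(len(q))]
k=np.linalg.lstsq(A,q[:,2],rcond=None)[0];r=q[:,2]-A@k;A=A[abs(r)<6];k=np.linalg.lstsq(A,q[abs(r)<6,2],rcond=None)[0]
g=np.hypot(*k[:2]);print('theta',np.arctan(g),'yaw',np.arctan2(-k[1],-k[0]),len(A),r.std())
L=ray(t,319.3,300.7,46);Rr=ray(t,431.7,278.3,46);d=L-Rr;print('front corners',L,Rr,np.linalg.norm(d),'yaw',np.arctan2(-d[0],d[1]))
# front strip at z~48 : housing top
h=roi&(P[...,2]>38)&(P[...,2]<60);hp=P[h];print(len(hp),hp[:,2].mean())
print('minarearect',cv2.minAreaRect(hp[:,:2].astype(np.float32)))
ax=np.array([1,0])
th=np.arctan(g);yaw=np.arctan2(-d[0],d[1]);ex=np.array([np.cos(yaw),np.sin(yaw)])
b=roi&(P[...,2]>168)&(np.indices(P.shape[:2])[0]>286);bp=P[b];print('bar',len(bp),bp.mean(0),np.ptp(bp,axis=0))
print('lid top corners z by theta')
c=(L+Rr)/2; print('centre by front',c[:2]+ex*100,'yaw',yaw)
# scene view corners front-top
s=np.load('pics/scene0.npz')
for n,u,v in(('front left',272+345/4-2,155+437/4),('front right',270+560/4,155+235/4),('back left',270+52/4,155+290/4)): print(n,ray(s,u,v,48))
E
```

```text
theta 0.5350071629489642 yaw 0.16124170925669548 2527 68.78892261808909
front corners [460.30335539  41.98975056  46.        ] [ 506.70626585 -179.40445952   46.        ] 226.20483274149476 yaw 0.20660336445674518
1588 48.06373313870601
minarearect ((574.8914184570312, -50.36273193359375), (196.4713592529297, 231.33714294433594), 11.957056999206543)
bar 431 [475.95361014 -57.75488209 224.86006455] [ 27.06521097 161.82718783 957.74589829]
lid top corners z by theta
centre by front [581.378144   -48.19368557] yaw 0.20660336445674518
front left [458.61958012  41.40374428  48.        ]
front right [ 502.04980281 -175.73539786   48.        ]
back left [647.73572874  84.12377239  48.        ]
```

```bash
python3 - <<'E'
from h import *
t=np.load('pics/top0.npz');P=pts(t)
v,u=np.indices((480,640))
# bar: pixels on the line (352,300)-(418,287), high z
d=((v-300)+ (u-352)*13/66.)
b=(abs(d)<5)&(u>352)&(u<418)&(P[...,2]>165)&(P[...,2]<195)
bp=P[b];print(b.sum(),bp.mean(0),np.median(bp[:,2]))
vv=v[b];uu=u[b];k=np.polyfit(uu,vv,1);print(k)
for x in(352.5,417): print(ray(t,x,np.polyval(k,x),181))
S=np.array([578,-50]);yaw=.2075;ex=np.array([np.cos(yaw),np.sin(yaw)])
for th in(.45,.49,.53,.57,1,1.5):
  x=100-240*np.cos(th)+14*np.sin(th);print(th,S+ex*x,52+240*np.sin(th)+14*np.cos(th))
w=b; sc=np.load('pics/scene0.npz');Q=pts(sc)
b=(Q[...,2]>165)&(Q[...,2]<200)&(np.hypot(Q[...,0]-475,Q[...,1]+70)<70)&(v>160);qp=Q[b]
e=(qp[:,:2]-S)@ex
print('scene high pts seat-x',np.histogram(e,12),[ (qp[(e>a)&(e<a+4)].mean(0)) for a in(-108,-104)])
E
```

```text
386 [476.98689284 -72.64506918 181.75951255] 181.62655662041254
[-2.02289814e-01  3.70773680e+02]
[465.0276781  -16.46969295 181.        ]
[ 488.6409211  -127.56326153  181.        ]
0.45 [470.34220363 -72.6652235 ] 168.99798761963274
0.49 [475.08490134 -71.66674213] 177.30287318161962
0.53 [480.14878823 -70.60064072] 185.4073008763699
0.57 [485.52576314 -69.46862481] 193.29830534842438
1 [560.49184067 -53.68599728] 261.5172686360491
1.5 [672.90751253 -30.01909703] 292.3891176083209
scene high pts seat-x (array([136,  68,  13,  18,  19,  13,  10,   4,   6, 109,  37,  28]), array([-109.54232889, -104.41793478,  -99.29354066,  -94.16914655,
        -89.04475243,  -83.92035832,  -78.7959642 ,  -73.67157009,
        -68.54717597,  -63.42278186,  -58.29838774,  -53.17399362,
        -48.04959951])) [array([472.40939531, -64.19334739, 181.58028118]), array([474.43620348, -55.18607997, 182.89078785])]
```

Call:
play_rows:
  deltas:
    - [0,0,1,0,0,0,-0.3]
    - [0,0,1,0,0,1,-0.3]
    - [0.5,0.8,0,0,0,1,-0.3]
    - [0.5,0.8,0,0,0,1,-0.3]
    - [0.5,0.8,0,0,0,1,-0.3]
    - [0.5,0.8,0,0,0,1,-0.3]
    - [0.5,0.8,0,0,0,1,-0.3]
    - [0.5,0.8,0,0,0,1,-0.3]
  squeeze: 25

```text
time_s: 0.77
eef_pos: [339.2, -283.5, 311.1]
ee_rot: [-0.0, 0.834, 0.551, 0.0]
force: [1.0, -1.6, 0.2]
grip_width: 0.347
```

Call:
play_rows:
  deltas:
    - [0.56,0.88,0,0,0,0.97,-0.3]
    - [0.56,0.88,0,0,0,0.97,-0.3]
    - [0.56,0.88,0,0,0,0.97,-0.3]
    - [0.56,0.88,-0.4,0,0,0.97,-0.3]
    - [0.56,0.88,-0.6,0,0,0.97,-0.3]
    - [0.56,0.88,-0.6,0,0,0.97,-0.3]
    - [0,0,0,0,0,0,-0.3]
    - [0,0,0,0,0,0,-0.3]

```text
time_s: 1.43
eef_pos: [465.5, -84.7, 253.7]
ee_rot: [-0.001, 0.631, 0.775, -0.0]
force: [0.7, -0.1, -0.2]
grip_width: 0.347
```

```bash
python3 - <<'E'
from h import *
c,s=shot('wrist','w1');print(s['eef_pos'],s['ee_rot'],s['grip_width'],c['tool_from_camera'])
E
```

```text
[465.48274533 -84.67125457 253.74733374] [-1.28909814e-03  6.31361333e-01  7.75487601e-01 -4.31343224e-04] 0.34723741676878483 [[ 3.81310184e-04 -9.47250613e-01 -3.20493574e-01  8.36720392e+01]
 [ 9.99999835e-01  4.98593604e-04 -2.83883932e-04 -4.49393186e-01]
 [ 4.28705275e-04 -3.20493413e-01  9.47250647e-01 -1.43761246e+02]
 [ 0.00000000e+00  0.00000000e+00  0.00000000e+00  1.00000000e+00]]
```

View pics/w1.png

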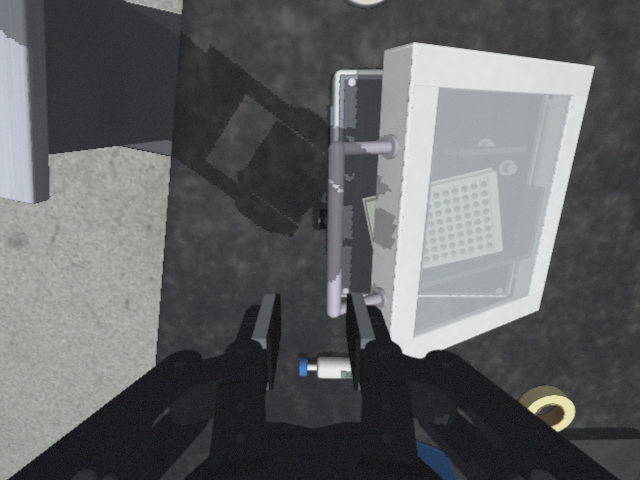

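The wrist view shows the bar vertical at column ~336, rows 148–312, and the jaws centred near column 314, so they are nearly aligned. I'll ray-cast the bar.

```bash
cat >> h.py <<'E'
def wcam(c,s):
    T=np.array(c['tool_from_camera']);q=np.array(s['ee_rot']);Rt=R.from_quat(q[[1,2,3,0]]).as_matrix()
    return dict(fx=c['fx'],fy=c['fy'],cx=c['cx'],cy=c['cy'],z_map=c['z_map'],rotation=Rt@T[:3,:3],eye=Rt@T[:3,3]+s['eef_pos'])
E
python3 - <<'E'
from h import *
c=dict(np.load('pics/w1.npz'));s=dict(eef_pos=np.array([465.48,-84.67,253.75]),ee_rot=[-1.289e-3,.63136,.775488,-4.3e-4])
w=wcam(c,s);a=ray(w,337,148,181);b=ray(w,335,312,181);print(a,b,(a+b)/2,np.linalg.norm(a-b))
P=pts(w);print(P[200:290:20,336].round(1), w['eye'])
E
```

```text
[464.95965999 -14.90108358 181.        ] [ 488.55177341 -123.57439286  181.        ] [476.7557167  -69.23773822 181.        ] 111.20465802314676
[[471.1 -45.1 184.5]
 [473.9 -57.5 185.1]
 [477.  -70.7 183.9]
 [479.9 -83.9 184.7]
 [483.2 -98.  184.5]] [448.43965535  -2.96537149 397.63359297]
```

Call:
play_rows:
  deltas:
    - [0.22,0.34,0,0,0,0,-0.3]
    - [0,0,-0.6,0,0,0,-0.3]
    - [0,0,-0.6,0,0,0,-0.3]
    - [0,0,-0.6,0,0,0,-0.3]
    - [0,0,-0.5,0,0,0,-0.3]
    - [0,0,0,0,0,0,-0.3]

```text
time_s: 1.98
eef_pos: [472.6, -73.3, 160.4]
ee_rot: [-0.002, 0.634, 0.774, -0.001]
force: [-0.2, -0.6, 0.2]
grip_width: 0.351
```

Call:
play_rows:
  deltas:
    - [0.1,0.05,0,0,0,0,-0.3]
    - [0,0,0,0,0,0,-0.6]
    - [0,0,0,0,0,0,-1]
    - [0,0,0,0,0,0,-1]
    - [0,0,0,0,0,0,-1]

```text
time_s: 2.4
eef_pos: [477.0, -71.6, 164.4]
ee_rot: [-0.0, 0.632, 0.775, -0.002]
force: [-13.0, -5.9, 7.2]
grip_width: 0.104
```

Call:
play_rows:
  deltas:
    - [0.26,0.055,0.365,0,0,0,-1]
    - [0.26,0.055,0.365,0,0,0,-1]
    - [0.31,0.066,0.32,0,0,0,-1]
    - [0.31,0.066,0.32,0,0,0,-1]
    - [0.355,0.075,0.27,0,0,0,-1]
    - [0.355,0.075,0.27,0,0,0,-1]
    - [0,0,0,0,0,0,-1]

```text
time_s: 2.98
eef_pos: [554.0, -55.6, 244.3]
ee_rot: [0.003, 0.632, 0.775, 0.0]
force: [-9.4, -2.0, 19.0]
grip_width: 0.109
```

Call:
play_rows:
  deltas:
    - [0.39,0.083,0.24,0,0,0,-1]
    - [0.39,0.083,0.23,0,0,0,-1]
    - [0.415,0.088,0.17,0,0,0,-1]
    - [0.415,0.088,0.15,0,0,0,-1]
    - [0.433,0.092,0.1,0,0,0,-1]
    - [0.433,0.092,0.08,0,0,0,-1]
    - [0.4,0.085,0.03,0,0,0,-1]
    - [0,0,0,0,0,0,-1]

```text
time_s: 3.65
eef_pos: [669.6, -31.1, 281.9]
ee_rot: [0.003, 0.633, 0.774, 0.001]
force: [3.2, -3.4, 5.9]
grip_width: 0.104
```

Call:
play_rows:
  deltas:
    - [0,0,0,0,0,0,-0.4]
    - [0,0,0,0,0,0,-0.3]
    - [0,0,0.5,0,0,0,-0.3]
    - [0,0,0.6,0,0,0,-0.3]
    - [-0.6,-0.1,0.4,0,0,0,-0.5]
    - [-0.9,-0.1,0,0,0,0,-1]
    - [-0.9,-0.1,0,0,0,0,-1]
    - [-0.9,-0.1,0,0,0,0,-1]

```text
time_s: 4.32
eef_pos: [533.1, -46.2, 339.5]
ee_rot: [0.0, 0.632, 0.775, 0.0]
force: [0.1, -0.5, 0.3]
grip_width: -0.002
```

Call:
play_rows:
  deltas:
    - [-0.9,-0.1,0,0,0,0,-1]
    - [-0.9,-0.1,0,0,0,0,-1]
    - [-0.9,-0.1,0,0,0,0,-1]
    - [0,0,0,0,0,0,-1]
    - [0,0,0,0,0,0,-1]

```text
time_s: 4.73
eef_pos: [426.1, -58.2, 340.4]
ee_rot: [0.001, 0.633, 0.774, 0.0]
force: [0.7, -0.2, -0.2]
grip_width: 0.003
```

```bash
python3 - <<'E'
from h import *
c,s=shot('wrist','w2');t,_=shot('top','t2');np.savez('pics/s2.npz',eef_pos=s['eef_pos'],ee_rot=s['ee_rot'])
cv2.imwrite('pics/c2.png',np.hstack([cv2.resize(c['pixels'],(440,330)),cv2.resize(t['pixels'][130:340,270:490],(346,330))])[:,:,::-1])
print(s['eef_pos'],s['ee_rot'])
E
```

```text
[426.08579843 -58.23177196 340.37563492] [1.06721088e-03 6.32880080e-01 7.74248998e-01 3.94064258e-04]
```

View pics/c2.png

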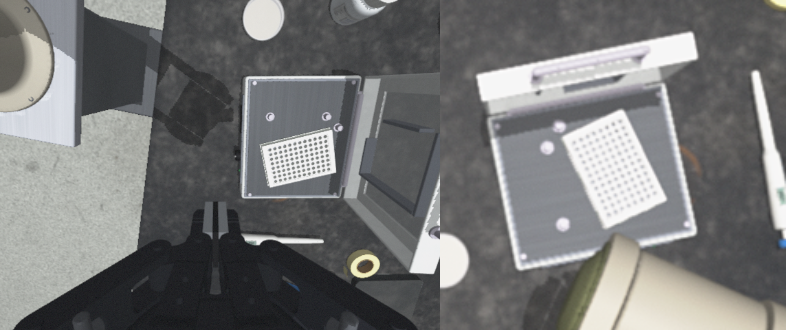

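The lid is now upright. The wrist crop shows the plate at (298,157) and the pegs at (270,117), (327,117) and (338,128); the top view agrees. Next I measure the pegs and the plate in both views.

```bash
cat >> h.py <<'E'
def plate(cam,im,roi,thr=150,h=64.4):
    g=cv2.cvtColor(im,cv2.COLOR_RGB2GRAY);m=np.zeros_like(g);x0,y0,x1,y1=roi;m[y0:y1,x0:x1]=(g[y0:y1,x0:x1]>thr)*255
    m=cv2.morphologyEx(m,cv2.MORPH_CLOSE,np.ones((7,7),np.uint8)) if thr<999 else m
    m2=cv2.morphologyEx(m,cv2.MORPH_OPEN,np.ones((15,15),np.uint8))
    cs,_=cv2.findContours(m2,cv2.RETR_EXTERNAL,cv2.CHAIN_APPROX_NONE);c=max(cs,key=cv2.contourArea)[:,0]
    w=np.array([ray(cam,u,v,h)[:2] for u,v in c],np.float32);r=cv2.minAreaRect(w);return c,r,cv2.boxPoints(r)
def pegs(cam,im,rough,h=61):
    g=cv2.cvtColor(im,cv2.COLOR_RGB2GRAY);o=[]
    for u,v in rough:
        p=g[v-8:v+9,u-8:u+9];_,b=cv2.threshold(p,0,255,cv2.THRESH_OTSU);n,l,st,ce=cv2.connectedComponentsWithStats(b)
        k=1+np.argmin(np.hypot(*(ce[1:]-8).T));o.append(ray(cam,u-8+ce[k][0],v-8+ce[k][1],h)[:2])
    return np.array(o)
E
python3 - <<'E'
from h import *
c=dict(np.load('pics/w2.npz'));s=np.load('pics/s2.npz');w=wcam(c,s);t=np.load('pics/t2.npz')
far,la,lb=[68.9,28],[45,47.8],[-54,47.8]
L=np.array([far,la,lb])
def fit(p):
    a=L-L.mean(0);b=p-p.mean(0);U,_,V=np.linalg.svd(a.T@b);Rr=(U@V).T
    S=p.mean(0)-Rr@L.mean(0);return S,np.arctan2(Rr[1,0],Rr[0,0]),np.linalg.norm((L@Rr.T+S)-p,axis=1)
for n,cam,im,ro,roi in(('wrist',w,c['pixels'],[(492,186),(475,170),(393,170)],(370,178,495,280)),('top',t,t['pixels'],[(346,211),(338,224),(348,273)],(346,200,418,278))):
    p=pegs(cam,im,ro);S,y,e=fit(p);print(n,p,'S',S,y,e)
    ex=np.array([np.cos(y),np.sin(y)]);ey=np.array([-ex[1],ex[0]])
    cc,r,bx=plate(cam,im,roi);print(r);print('corners in seat',[( (q-S)@ex,(q-S)@ey) for q in bx])
    o=im.copy();[cv2.circle(o,tuple(map(int,q)),0,(255,0,0),-1) for q in cc];x0,y0,x1,y1=roi
    cv2.imwrite('pics/o_%s.png'%n,cv2.resize(o[y0-25:y1+15,x0-15:x1+15],(400,400))[:,:,::-1])
cv2.imwrite('pics/o2.png',np.hstack([cv2.imread('pics/o_wrist.png'),cv2.imread('pics/o_top.png')]))
E
```

```text
wrist [[635.63113709  -6.29057443]
 [609.25472489   8.4344449 ]
 [513.65141938 -11.48174641]] S [574.91638942 -47.48896212] 0.2027227073245974 [1.14130355 0.12363057 1.25448292]
((583.811767578125, -73.7199478149414), (128.68328857421875, 88.333984375), 25.624469757080078)
corners in seat [(np.float64(-69.6878941649796), np.float64(-0.20728475461038265)), (np.float64(-48.303977734972236), np.float64(-85.91391318441173)), (np.float64(76.55182447142558), np.float64(-54.762315924517715)), (np.float64(55.167878148778215), np.float64(30.94431864960203))]
top [[637.98882727  -8.13019028]
 [612.04882298   7.03753566]
 [516.0272533  -12.96329607]] S [577.31732281 -49.0340331 ] 0.20028204470634653 [1.30373921 0.30843575 1.14051753]
((588.5316772460938, -74.1307144165039), (136.09130859375, 89.21099853515625), 25.393346786499023)
corners in seat [(np.float64(-70.77969380533466), np.float64(0.10259809048752544)), (np.float64(-49.3214837745298), np.float64(-86.48923307014113)), (np.float64(82.77430741043129), np.float64(-53.75472071298118)), (np.float64(61.31609813854423), np.float64(32.83711418609086))]
```

View pics/o2.png

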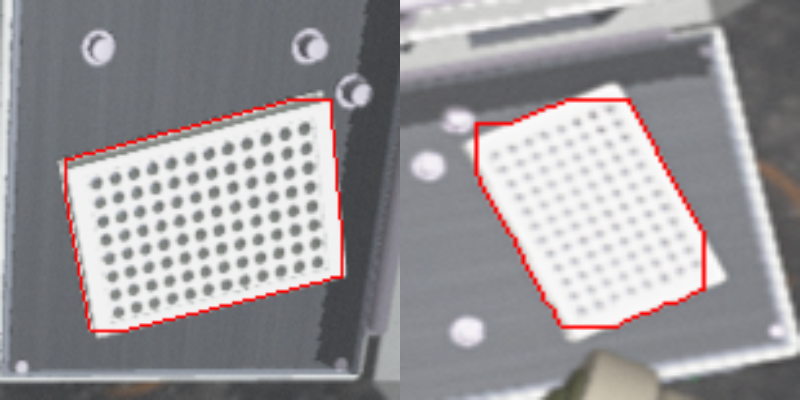

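Call:
play_rows:
  deltas:
    - [0.83,-0.64,-0.5,0,0,0,-1]
    - [0.83,-0.64,-0.5,0,0,0,-1]
    - [0.83,-0.64,-0.5,0,0,0,-1]
    - [0.83,-0.64,-0.5,0,0,0,-1]
    - [0,0,-0.9,0,0,0,-1]
    - [0,0,-0.9,0,0,0,-1]
    - [0,0,-0.9,0,0,0,-1]
    - [0,0,0,0,0,0,-1]

```text
time_s: 5.5
eef_pos: [544.3, -148.7, 152.1]
ee_rot: [-0.006, 0.632, 0.775, -0.001]
force: [-0.5, 0.1, -0.6]
grip_width: -0.001
```

```bash
cat >> h.py <<'E'
S=np.array([575.5,-48]);YAW=.205;EX=np.array([np.cos(YAW),np.sin(YAW)]);EY=np.array([-EX[1],EX[0]])
def st(p): p=np.array(p)[:2]-S; return p@EX,p@EY
E
python3 - <<'E'
from h import *
s=sensors.sense();print(s['eef_pos'],st(s['eef_pos']));c,s=shot('wrist','w3');w=wcam(c,s);P=pts(w)
v,u=np.indices((480,640))
m=(abs(P[...,2]-64.4)<5)&(np.hypot(P[...,0]-584,P[...,1]+74)<85)&(c['z_map']>0);q=np.array([st(p) for p in P[m]])
print(m.sum(),q.min(0),q.max(0),q[q[:,0].argmin()],q[q[:,1].argmin()])
E
```

```text
[ 544.30095997 -148.69011949  152.0866288 ] (np.float64(-51.04296450242195), np.float64(-92.2306675463191))
20650 [-65.24529486 -83.42179055] [74.21624715 47.61385712] [-65.24529486  -4.33411335] [-44.82670177 -83.42179055]
```

Call:
play_rows:
  deltas:
    - [0.35,-0.31,0,0,0,0,-1]
    - [0,0,-0.8,0,0,0,-1]
    - [0,0,-0.8,0,0,0,-1]
    - [0,0,-0.6,0,0,0,-1]
    - [0,0,-0.2,0,0,0,-1]
    - [0,0,0,0,0,0,-1]

```text
time_s: 6.05
eef_pos: [561.1, -162.6, 63.8]
ee_rot: [-0.0, 0.632, 0.775, -0.0]
force: [-0.2, 0.4, -0.6]
grip_width: -0.002
```

Call:
play_rows:
  deltas:
    - [0,0,-0.2,0,0,0,-1]
    - [-0.06,0.19,0,0,0,0,-1]
    - [-0.06,0.19,0,0,0,0,-1]
    - [-0.05,0.15,0,0,0,0,-1]
    - [-0.04,0.15,0,0,0,0,-1]
    - [-0.04,0.15,0,0,0,0,-1]
    - [-0.04,0.15,0,0,0,0,-1]
    - [0,0,0,0,0,0,-1]

```text
time_s: 6.72
eef_pos: [548.7, -122.2, 55.7]
ee_rot: [-0.0, 0.632, 0.775, 0.0]
force: [0.4, 0.5, 0.0]
grip_width: 0.001
```

```bash
cat >> h.py <<'E'
def look(f):
    s=sensors.sense();c,s=shot('wrist',f);w=wcam(c,s);P=pts(w)
    g=cv2.cvtColor(c['pixels'],cv2.COLOR_RGB2GRAY)
    q=(P[...,:2]-S)@np.c_[EX,EY]
    m=(abs(P[...,2]-64.4)<5)&(abs(q[...,0])<95)&(q[...,1]>-112)&(q[...,1]<60)&(c['z_map']>0)&(g>120)
    m=cv2.morphologyEx(m.astype(np.uint8),cv2.MORPH_CLOSE,np.ones((5,5)));m=cv2.morphologyEx(m,cv2.MORPH_OPEN,np.ones((7,7)))
    n,l,sg,_=cv2.connectedComponentsWithStats(m);k=1+sg[1:,4].argmax();cs,_=cv2.findContours((l==k).astype(np.uint8),cv2.RETR_EXTERNAL,cv2.CHAIN_APPROX_NONE)
    pp=np.array([st(ray(w,u,v,64.4)) for u,v in max(cs,key=len)[:,0]],np.float32);r=cv2.minAreaRect(pp)
    print('tool seat',np.round(st(s['eef_pos']),1),s['eef_pos'].round(1),'F',s['force'].round(1),'plate rect',r);print(cv2.boxPoints(r).round(1).tolist())
    return c,s,w,pp
E
python3 - <<'E'
from h import *
look('w4')
E
```

```text
tool seat [-41.3 -67.2] [ 548.7 -122.2   55.7] F [0.4 0.5 0. ] plate rect ((6.610496520996094, -10.906143188476562), (85.55599975585938, 132.80662536621094), 89.65097045898438)
[[-60.099998474121094, -53.29999923706055], [72.80000305175781, -54.099998474121094], [73.30000305175781, 31.5], [-59.5, 32.29999923706055]]
```

View pics/w4.png

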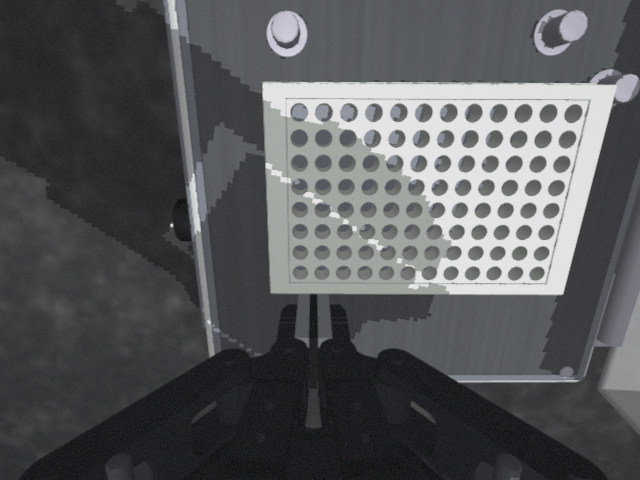

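The wrist view shows the plate already square (corners near (264,83), (614,86), (564,293) and (271,293)) with its far edge at the far peg. It needs about 11 mm more to the left. I'll push at mid-side.

Call:
play_rows:
  deltas:
    - [0.03,-0.15,0,0,0,0,-1]
    - [0.5,0.1,0,0,0,0,-1]
    - [0.5,0.1,0,0,0,0,-1]
    - [-0.02,0.12,0,0,0,0,-1]
    - [-0.02,0.12,0,0,0,0,-1]
    - [-0.02,0.08,0,0,0,0,-1]
    - [-0.015,0.06,0,0,0,0,-1]
    - [0,0,0,0,0,0,-1]

```text
time_s: 7.43
eef_pos: [586.5, -105.8, 55.5]
ee_rot: [-0.0, 0.632, 0.775, -0.0]
force: [-0.2, 0.3, 0.2]
grip_width: -0.002
```

```bash
python3 - <<'E'
from h import *
look('w5')
E
```

```text
tool seat [ -1.  -58.8] [ 586.5 -105.8   55.5] F [-0.2  0.3  0.2] plate rect ((5.773895263671875, -3.7967605590820312), (82.57173919677734, 133.406005859375), 88.91841888427734)
[[-61.70000076293945, -43.79999923706055], [71.69999694824219, -46.29999923706055], [73.19999694824219, 36.20000076293945], [-60.099998474121094, 38.70000076293945]]
```

Call:
play_rows:
  deltas:
    - [-0.01,0.05,0,0,0,0,-1]
    - [-0.01,0.05,0,0,0,0,-1]
    - [-0.005,0.03,0,0,0,0,-1]
    - [0,0,0,0,0,0,-1]

```text
time_s: 7.82
eef_pos: [587.3, -101.9, 56.3]
ee_rot: [0.002, 0.632, 0.775, 0.0]
force: [4.6, -5.1, -0.4]
grip_width: -0.003
```

```bash
python3 - <<'E'
from h import *
look('w6')
E
```

```text
tool seat [  0.5 -55.2] [ 587.3 -101.9   56.3] F [ 4.6 -5.1 -0.4] plate rect ((6.21942138671875, -0.61810302734375), (82.87550354003906, 133.40985107421875), 89.82603454589844)
[[-60.599998474121094, -41.900001525878906], [72.80000305175781, -42.29999923706055], [73.0, 40.599998474121094], [-60.400001525878906, 41.0]]
```

Call:
play_rows:
  deltas:
    - [0.04,-0.2,0,0,0,0,-1]
    - [0,0,0.6,0,0,0,-1]
    - [0,0,0.6,0,0,0,-1]
    - [-0.9,0.4,0,0,0,0,-1]
    - [-0.9,0.4,0,0,0,0,-1]
    - [-0.9,0.4,0,0,0,0,-1]
    - [0,0,0,0,0,0,-1]
    - [0,0,0,0,0,0,-1]

```text
time_s: 8.53
eef_pos: [478.4, -60.4, 103.6]
ee_rot: [-0.001, 0.632, 0.775, -0.0]
force: [0.6, -0.1, 0.6]
grip_width: 0.004
```

```bash
python3 - <<'E'
from h import *
look('w7')
E
```

```text
tool seat [-97.6   7.6] [478.4 -60.4 103.6] F [ 0.6 -0.1  0.6] plate rect ((6.27508544921875, 5.340198516845703), (94.08594512939453, 133.26893615722656), 89.89103698730469)
[[-60.400001525878906, -41.599998474121094], [72.80000305175781, -41.79999923706055], [73.0, 52.29999923706055], [-60.29999923706055, 52.5]]
```

View pics/w7.png

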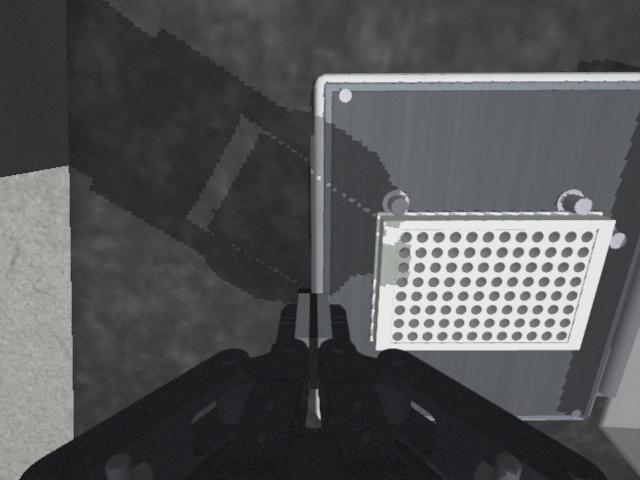

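The plate's left side is against both left pegs (pegs at (397,203) and (577,203), plate edge at row 213). Its far edge is near the far peg at (618,241). Now a gentle push in +x.

Call:
play_rows:
  deltas:
    - [0,0,-0.6,0,0,0,-1]
    - [0,0,-0.6,0,0,0,-1]
    - [0.17,0.035,0,0,0,0,-1]
    - [0.17,0.035,0,0,0,0,-1]
    - [0.05,0.01,0,0,0,0,-1]
    - [0.05,0.01,0,0,0,0,-1]
    - [0,0,0,0,0,0,-1]

```text
time_s: 9.17
eef_pos: [498.4, -57.5, 56.4]
ee_rot: [0.001, 0.632, 0.775, 0.0]
force: [0.3, -0.9, 0.9]
grip_width: -0.001
```

Call:
play_rows:
  deltas:
    - [0.05,0.01,0,0,0,0,-1]
    - [0.05,0.01,0,0,0,0,-1]
    - [0,0,0,0,0,0,-1]

```text
time_s: 9.42
eef_pos: [501.7, -56.6, 55.8]
ee_rot: [0.0, 0.632, 0.775, 0.0]
force: [0.7, -0.5, 0.3]
grip_width: -0.001
```

Call:
play_rows:
  deltas:
    - [0.05,0.01,0,0,0,0,-1]
    - [0.05,0.01,0,0,0,0,-1]
    - [0,0,0,0,0,0,-1]

```text
time_s: 9.67
eef_pos: [503.5, -56.1, 55.4]
ee_rot: [-0.002, 0.632, 0.775, -0.002]
force: [-12.1, -4.5, 8.7]
grip_width: -0.001
```

```bash
python3 - <<'E'
from h import *
look('w8')
E
```

```text
tool seat [-72.2   6.8] [503.5 -56.1  55.4] F [-12.1  -4.5   8.7] plate rect ((3.8344650268554688, 5.067401885986328), (126.38525390625, 93.99363708496094), 0.20882631838321686)
[[-59.5, 51.79999923706055], [-59.20000076293945, -42.20000076293945], [67.19999694824219, -41.70000076293945], [66.9000015258789, 52.29999923706055]]
```

Call:
play_rows:
  deltas:
    - [-0.3,-0.06,0,0,0,0,-1]
    - [-0.3,-0.06,0.3,0,0,0,-1]
    - [0,0,0.8,0,0,0,-1]
    - [0,0,0.9,0,0,0,-1]
    - [0,0,0.9,0,0,0,-1]
    - [0,0,0.9,0,0,0,-1]
    - [0,0,0,0,0,0,-1]
    - [0,0,0,0,0,0,-1]

```text
time_s: 10.38
eef_pos: [482.0, -60.8, 209.0]
ee_rot: [0.002, 0.632, 0.775, 0.001]
force: [-0.2, -0.1, -0.5]
grip_width: -0.002
```

```bash
python3 - <<'E'
from h import *
c,s,w,pp=look('w9');np.savez('pics/s9.npz',eef_pos=s['eef_pos'],ee_rot=s['ee_rot'])
cv2.imwrite('pics/w9c.png',cv2.resize(c['pixels'][60:310,300:640],None,fx=2.3,fy=2.3,interpolation=cv2.INTER_CUBIC)[:,:,::-1])
E
```

```text
tool seat [-94.2   6.5] [482.  -60.8 209. ] F [-0.2 -0.1 -0.5] plate rect ((6.9229278564453125, 5.112674713134766), (93.37309265136719, 133.7586212158203), 89.80197143554688)
[[-60.099998474121094, -41.29999923706055], [73.5999984741211, -41.79999923706055], [74.0, 51.599998474121094], [-59.79999923706055, 52.0]]
```

View pics/w9c.png

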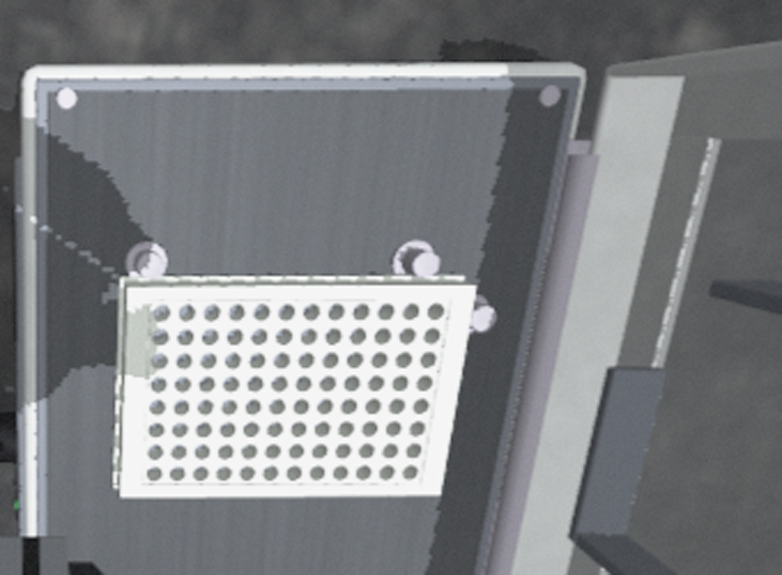

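```bash
python3 - <<'E'
from h import *
c=dict(np.load('pics/w9.npz'));s=np.load('pics/s9.npz');w=wcam(c,s)
f=lambda x,y:(x/2.3+300-.3,y/2.3+60-.3)
L=np.array([[68.9,28],[45,47.8],[-54,47.8]])
p=np.array([ray(w,*f(*q),61)[:2] for q in((484,317),(427,264),(153,262))])
a=L-L.mean(0);b=p-p.mean(0);U,_,V=np.linalg.svd(a.T@b);Rr=(U@V).T;S2=p.mean(0)-Rr@L.mean(0);print('S',S2,np.arctan2(Rr[1,0],Rr[0,0]),(p-S2)@Rr-L)
k=np.array([ray(w,*f(*q),64.4)[:2] for q in((127,288),(476,286),(441,496),(120,497))]);print('plate corners seat',((k-S2)@Rr).round(1), ((k-S2)@Rr).mean(0))
for q in((122,277),(466,277)): print('bottom left edge', (ray(w,*f(*q),50)[:2]-S2)@Rr)
E
```

```text
S [578.52259914 -46.99820478] 0.1979263847392903 [[-0.04778628  0.25548559]
 [-0.23186414 -0.30760616]
 [ 0.27965041  0.05212058]]
plate corners seat [[-63.1  39.1]
 [ 61.9  40.2]
 [ 63.2 -42.1]
 [-62.3 -42.8]] [-0.05791545 -1.40766615]
bottom left edge [-63.33900849  40.66962327]
bottom left edge [65.59552308 41.12539647]
```

The plate measures at (−0.1, −1.4) mm and <0.01 rad. A small gap to the left pegs may remain, so I'll give one firmer push to the left.

Call:
play_rows:
  deltas:
    - [0.89,-0.43,-0.5,0,0,0,-1]
    - [0.89,-0.43,-0.5,0,0,0,-1]
    - [0.89,-0.43,-0.5,0,0,0,-1]
    - [0,0,-0.8,0,0,0,-1]
    - [0,0,0,0,0,0,-1]

```text
time_s: 10.85
eef_pos: [579.1, -108.4, 111.2]
ee_rot: [-0.006, 0.633, 0.774, -0.002]
force: [-1.1, 0.4, -0.9]
grip_width: -0.002
```

Call:
play_rows:
  deltas:
    - [0.22,-0.15,0,0,0,0,-1]
    - [0,0,0,0,0,0,-1]
    - [0,0,-0.7,0,0,0,-1]
    - [0,0,-0.6,0,0,0,-1]
    - [0,0,0,0,0,0,-1]
    - [-0.02,0.1,0,0,0,0,-1]
    - [0,0,0,0,0,0,-1]

```text
time_s: 11.43
eef_pos: [590.0, -110.5, 69.0]
ee_rot: [0.001, 0.632, 0.775, 0.0]
force: [0.1, -0.3, 0.9]
grip_width: -0.001
```

Call:
play_rows:
  deltas:
    - [0,0,-0.33,0,0,0,-1]
    - [-0.02,0.1,0,0,0,0,-1]
    - [-0.01,0.05,0,0,0,0,-1]
    - [-0.01,0.05,0,0,0,0,-1]
    - [0,0,0,0,0,0,-1]

```text
time_s: 11.85
eef_pos: [588.5, -102.7, 55.0]
ee_rot: [0.001, 0.632, 0.775, 0.0]
force: [0.5, -0.7, -0.4]
grip_width: 0.001
```

Call:
play_rows:
  deltas:
    - [-0.01,0.05,0,0,0,0,-1]
    - [0,0,0,0,0,0,-1]

```text
time_s: 12.02
eef_pos: [588.3, -101.8, 54.8]
ee_rot: [0.001, 0.632, 0.775, -0.0]
force: [-0.0, -4.2, 2.7]
grip_width: 0.0
```

Call:
play_rows:
  deltas:
    - [-0.01,0.05,0,0,0,0,-1]
    - [0,0,0,0,0,0,-1]

```text
time_s: 12.18
eef_pos: [588.3, -101.6, 54.9]
ee_rot: [0.003, 0.632, 0.775, -0.001]
force: [2.6, -12.8, -0.0]
grip_width: -0.002
```

Call:
play_rows:
  deltas:
    - [0.04,-0.2,0,0,0,0,-1]
    - [0,0,0.9,0,0,0,-1]
    - [0,0,0.9,0,0,0,-1]
    - [0,0,0.9,0,0,0,-0.6]
    - [0,0,0.9,0,0,0,-0.3]
    - [0,0,0.9,0,0,0,-0.3]
    - [0,0,0.9,0,0,0,-0.3]
    - [0,0,0.9,0,0,0,-0.3]

```text
time_s: 12.85
eef_pos: [588.5, -106.8, 307.9]
ee_rot: [-0.0, 0.632, 0.775, 0.0]
force: [0.4, -0.4, 0.0]
grip_width: 0.347
```

Call:
play_rows:
  deltas:
    - [0,0,0.9,0,0,0,-0.3]
    - [0.7,0.6,0.1,0,0,0,-0.3]
    - [0.7,0.6,0,0,0,0,-0.3]
    - [0.6,0.6,0,0,0,0,-0.3]
    - [0,0,0,0,0,0,-0.3]
    - [0,0,0,0,0,0,-0.3]

```text
time_s: 13.35
eef_pos: [669.5, -33.9, 344.4]
ee_rot: [-0.001, 0.632, 0.775, -0.0]
force: [-0.6, 0.3, 0.3]
grip_width: 0.349
```

```bash
python3 - <<'E'
from h import *
s=sensors.sense();c,s=shot('wrist','w10');w=wcam(c,s);P=pts(w)
print(s['eef_pos'],s['ee_rot'])
m=(P[...,2]>275)&(P[...,2]<310)&(P[...,0]>600)&(P[...,0]<720)&(c['z_map']>150);print(m.sum(),np.argwhere(m).min(0),np.argwhere(m).max(0))
q=P[m];e=(q[:,:2]-S)@EX;f=(q[:,:2]-S)@EY
for a in range(-60,61,20):
  k=abs(f-a)<5
  if k.sum()>3: print(a,k.sum(),e[k].mean().round(1),e[k].min().round(1),e[k].max().round(1),q[k,2].max().round(1))
cv2.imwrite('pics/w10s.png',c['pixels'][:,:,::-1])
E
```

```text
[669.52399593 -33.89157666 344.3790405 ] [-1.08936325e-03  6.31519843e-01  7.75358882e-01 -3.25963189e-04]
3140 [156 306] [346 323]
-60 44 95.4 91.0 100.1 299.3
-40 220 95.2 90.5 100.0 299.3
-20 242 95.2 90.6 99.8 299.5
0 254 95.2 90.8 99.7 299.5
20 296 95.1 90.3 100.1 299.7
40 325 95.2 90.4 100.0 299.6
60 161 95.5 90.6 100.2 299.2
```

View pics/w10s.png

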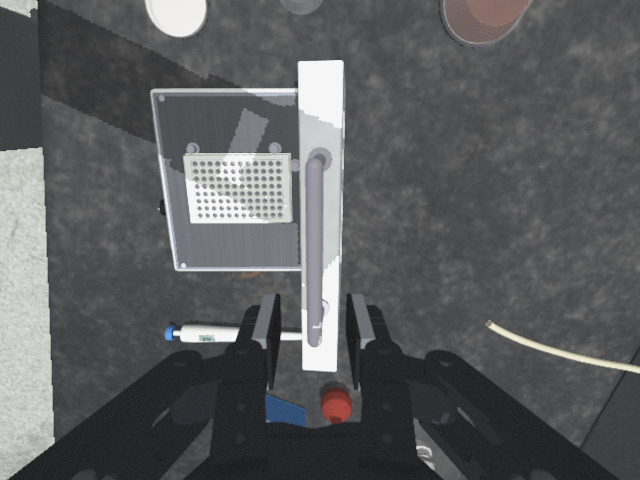

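The bar is centred between the open jaws (column ~314) and the plate lies square against the pegs. I'll descend, grip the bar and close along the arc.

Call:
play_rows:
  deltas:
    - [0,0,-0.6,0,0,0,-0.3]
    - [0,0,-0.6,0,0,0,-0.3]
    - [0,0,-0.45,0,0,0,-0.3]
    - [0,0,0,0,0,0,-0.3]
    - [0,0,0,0,0,0,-0.7]
    - [0,0,0,0,0,0,-1]
    - [0,0,0,0,0,0,-1]
    - [0,0,0,0,0,0,-1]

```text
time_s: 14.07
eef_pos: [669.0, -35.7, 281.8]
ee_rot: [0.001, 0.633, 0.774, 0.0]
force: [-2.0, -2.8, 6.1]
grip_width: 0.104
```

Call:
play_rows:
  deltas:
    - [-0.3,-0.062,0,0,0,0,-1]
    - [-0.3,-0.062,-0.03,0,0,0,-1]
    - [-0.433,-0.09,-0.07,0,0,0,-1]
    - [-0.433,-0.09,-0.1,0,0,0,-1]
    - [-0.415,-0.086,-0.14,0,0,0,-1]
    - [-0.415,-0.086,-0.16,0,0,0,-1]
    - [-0.39,-0.081,-0.2,0,0,0,-1]
    - [-0.39,-0.081,-0.22,0,0,0,-1]

```text
time_s: 14.73
eef_pos: [546.4, -61.3, 243.6]
ee_rot: [0.002, 0.632, 0.775, 0.001]
force: [11.3, -2.9, -10.2]
grip_width: 0.106
```

Call:
play_rows:
  deltas:
    - [-0.36,-0.075,-0.26,0,0,0,-1]
    - [-0.35,-0.074,-0.28,0,0,0,-1]
    - [-0.32,-0.066,-0.31,0,0,0,-1]
    - [-0.3,-0.064,-0.33,0,0,0,-1]
    - [-0.27,-0.056,-0.355,0,0,0,-1]
    - [-0.25,-0.052,-0.375,0,0,0,-1]
    - [-0.21,-0.044,-0.39,0,0,0,-1]
    - [-0.2,-0.042,-0.4,0,0,0,-1]

```text
time_s: 15.4
eef_pos: [459.0, -79.8, 135.9]
ee_rot: [0.005, 0.633, 0.774, 0.003]
force: [27.6, 7.0, -10.6]
grip_width: 0.107
```

Call:
play_rows:
  deltas:
    - [0.06,0,0,0,0,0,-1]
    - [-0.1,-0.02,-0.42,0,0,0,-1]
    - [-0.1,-0.02,-0.42,0,0,0,-1]
    - [0,0,0,0,0,0,-1]

```text
time_s: 15.73
eef_pos: [448.5, -81.7, 99.7]
ee_rot: [-0.001, 0.632, 0.775, -0.001]
force: [-5.7, -4.5, -3.0]
grip_width: 0.104
```

Call:
play_rows:
  deltas:
    - [-0.09,-0.02,-0.4,0,0,0,-1]
    - [-0.06,-0.01,-0.35,0,0,0,-1]
    - [-0.03,0,-0.25,0,0,0,-1]
    - [0,0,0,0,0,0,-1]

```text
time_s: 16.07
eef_pos: [443.0, -82.7, 61.1]
ee_rot: [0.0, 0.632, 0.775, 0.0]
force: [1.2, -2.4, -4.8]
grip_width: 0.104
```

Call:
play_rows:
  deltas:
    - [-0.02,0,-0.15,0,0,0,-1]
    - [-0.01,0,-0.1,0,0,0,-1]
    - [0,0,0,0,0,0,-1]

```text
time_s: 16.32
eef_pos: [443.3, -83.6, 54.5]
ee_rot: [0.003, 0.632, 0.775, 0.0]
force: [-8.2, -1.8, 29.1]
grip_width: 0.102
```

Call:
play_rows:
  deltas:
    - [0,0,-0.08,0,0,0,-1]
    - [0,0,-0.05,0,0,0,-1]
    - [0,0,0,0,0,0,-1]

```text
time_s: 16.57
eef_pos: [443.5, -83.9, 49.9]
ee_rot: [0.003, 0.632, 0.775, 0.0]
force: [-12.2, -3.4, 37.9]
grip_width: 0.101
```

Call:
play_rows:
  deltas:
    - [0,0,0.1,0,0,0,-0.9]
    - [0,0,0,0,0,0,-0.4]
    - [0,0,0,0,0,0,-0.3]
    - [0,0,0.5,0,0,0,-0.3]
    - [0,0,0.8,0,0,0,-0.3]
    - [0,0,0.9,0,0,0,-0.3]
    - [0,0,0.9,0,0,0,-0.3]
    - [0,0,0,0,0,0,-0.3]

```text
time_s: 17.23
eef_pos: [443.9, -83.1, 180.0]
ee_rot: [0.005, 0.632, 0.775, 0.001]
force: [-0.1, -0.6, 0.0]
grip_width: 0.348
```

```bash
python3 - <<'E'
from h import *
s=sensors.sense();c,s=shot('wrist','w11');w=wcam(c,s);P=pts(w);q=(P[...,:2]-S)@np.c_[EX,EY]
print(s['eef_pos'])
m=(P[...,2]>55)&(P[...,2]<110)&(abs(q[...,1])<60)&(c['z_map']>150)
for a in(-148,-144,-140,-136,-132):
  k=m&(abs(q[...,0]-a)<2);print(a,k.sum(),np.median(P[k][:,2]) if k.any() else 0)
for a in range(-90,100,30):
  k=(abs(q[...,0]-a)<6)&(abs(q[...,1])<100)&(P[...,2]>40)&(c['z_map']>0);print('lid',a,k.sum(),np.median(P[k][:,2]) if k.any() else 0)
cv2.imwrite('pics/w11s.png',c['pixels'][:,:,::-1])
E
```

```text
[443.88825591 -83.13734331 180.03428881]
-148 0 0
-144 0 0
-140 754 73.02053162547386
-136 874 74.00248439964471
-132 428 72.28860117796276
lid -90 13801 242.56505697526467
lid -60 4487 81.79986461759805
lid -30 4466 81.52179277328221
lid 0 4436 81.25903408781429
lid 30 4414 80.93640245980005
lid 60 4398 80.6350502883472
lid 90 2688 81.04778505557984
```

View pics/w11s.png

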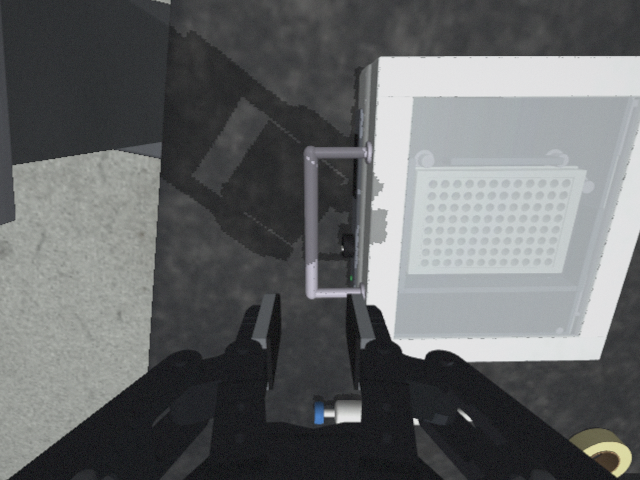

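The lid looks shut, with the plate square under the window (409–588, 167–275). Depth suggests about 0.01 rad at most. I'll press once more on the bar from above with the fingers shut to be sure.

Call:
play_rows:
  deltas:
    - [0,0,0,0,0,0,-1]
    - [0,0,0,0,0,0,-1]
    - [0,0,-0.8,0,0,0,-1]
    - [0,0,-0.9,0,0,0,-1]
    - [0,0,-0.6,0,0,0,-1]
    - [0,0,-0.15,0,0,0,-1]
    - [0,0,0,0,0,0,-1]

```text
time_s: 17.87
eef_pos: [440.3, -81.8, 74.4]
ee_rot: [-0.002, 0.632, 0.775, -0.001]
force: [-0.3, 0.5, 0.5]
grip_width: -0.003
```

Call:
play_rows:
  deltas:
    - [0.02,0,-0.06,0,0,0,-1]
    - [0,0,0,0,0,0,-1]

```text
time_s: 18.03
eef_pos: [443.0, -82.6, 74.7]
ee_rot: [0.001, 0.632, 0.775, 0.0]
force: [0.4, -0.2, -0.4]
grip_width: 0.001
```

Call:
play_rows:
  deltas:
    - [0,0,-0.05,0,0,0,-1]
    - [0,0,0,0,0,0,-1]

```text
time_s: 18.2
eef_pos: [442.6, -82.5, 72.4]
ee_rot: [0.001, 0.632, 0.775, 0.0]
force: [-0.2, 0.2, -0.3]
grip_width: 0.001
```

Call:
play_rows:
  deltas:
    - [0,0,-0.05,0,0,0,-1]
    - [0,0,0,0,0,0,-1]

```text
time_s: 18.37
eef_pos: [442.8, -82.5, 70.8]
ee_rot: [0.001, 0.632, 0.775, 0.0]
force: [-2.0, -0.0, 8.9]
grip_width: -0.0
```

Call:
play_rows:
  deltas:
    - [0,0,-0.05,0,0,0,-1]
    - [0,0,0,0,0,0,-1]

```text
time_s: 18.53
eef_pos: [442.9, -82.6, 70.4]
ee_rot: [0.001, 0.632, 0.775, 0.0]
force: [-9.0, 4.0, 30.8]
grip_width: 0.0
```

Call:
play_rows:
  deltas:
    - [0,0,0.5,0,0,0,-1]
    - [0,0,0.9,0,0,0,-1]
    - [0,0,0.9,0,0,0,-1]
    - [-0.5,0,0.9,0,0,0,-1]
    - [-0.5,0,0.9,0,0,0,-1]
    - [0,0,0.5,0,0,0,-1]
    - [0,0,0,0,0,0,-1]
    - [0,0,0,0,0,0,-1]

```text
time_s: 19.2
eef_pos: [402.5, -82.5, 252.6]
ee_rot: [0.001, 0.632, 0.775, 0.0]
force: [-0.3, 0.1, -0.8]
grip_width: 0.004
```

```bash
python3 - <<'E'
from h import *
s=sensors.sense();c,s=shot('wrist','w12');w=wcam(c,s);P=pts(w);q=(P[...,:2]-S)@np.c_[EX,EY]
print(s['eef_pos'],s['force'])
for a in(-138,-134):
  k=(P[...,2]>55)&(P[...,2]<110)&(abs(q[...,1])<40)&(abs(q[...,0]-a)<2);print(a,k.sum(),np.median(P[k][:,2]) if k.any() else 0)
for a in range(-85,100,40):
  k=(abs(q[...,0]-a)<6)&(abs(q[...,1])<100)&(P[...,2]>40)&(P[...,2]<110);print('lid',a,k.sum(),np.median(P[k][:,2]) if k.any() else 0)
g=(P[...,2]<20)&(c['z_map']>0)&(q[...,0]>-180)&(q[...,0]<100)&(np.hypot(q[...,0],q[...,1])<250);A=np.c_[q[g],np.ones(g.sum())];print('table plane',np.linalg.lstsq(A,P[g][:,2],rcond=None)[0])
E
```

```text
[402.4860083  -82.46993508 252.56566324] [-0.26700514  0.1490561  -0.76893711]
-138 351 71.70097246604041
-134 288 71.06197945382789
lid -85 2739 80.992130697211
lid -45 2728 80.23865917501166
lid -5 2734 80.24658314373892
lid 35 2740 80.21378844860209
lid 75 2856 80.29630074764867
table plane [1.59482057e-03 7.88853325e-04 1.67048625e+00]
```

The lid is level at z≈80 (80 when shut) and the bar top is at 71 (71 when shut), so I'm handing in.

```bash
python3 -c "
from rig import order
print(order.finish_job())"
```

```text
the job is handed in; nothing more can be done
None
```

The plate is seated square against the pegs and the lid is fully shut. I handed the job in at about 19 s of the 61 s allowed; the system gave no verdict.

- **Lid up:** I gripped the handle and swung the lid to about 1.5 rad. It stayed there while I moved the plate.
- **Plate:** I pushed the near right corner round with shut fingers, then pushed the right side left and the near side towards the far peg. After those pushes the plate measured about (−0.1, −1.4) mm from its seat and under 0.01 rad. Because a small gap to the left pegs was possible, I gave it one more push left. It stopped at about 13 N, at the same finger position as before. I did not measure the plate's position again after that, but the later wrist views show it square against the pegs.
- **Lid shut:** I lowered it by the handle and pressed once more on top of the bar, to about 31 N.
- **Last checks:** The lid top is level at about 80 mm and the bar top is at about 71 mm, both matching a shut lid. An earlier reading, before that last press, suggested up to about 0.01 rad ajar. The tool is clear of everything.
- **Other items:** I kept the tool clear of the bottle, dish and pipette, but did not re-measure their positions at the end.
- **Disagreement:** The camera views put the seat's position 2–3 mm apart, so I relied on contact with the pegs rather than on the camera coordinates.

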